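# Shut the two drawers that are done with

### The job

Push the drawer with the candle and the drawer with the battery shut with your fingertips, gently and fully home against the unit. Leave the drawer with the roll of tape open just as it is, I still need it. Do not grasp or lift anything, and do not disturb the mug and the spice jar that stand beside the unit.

Things in the scene. Friction and masses are not known exactly. Their poses are not given: they have to be found in the camera images.
- unit: low light-wood storage unit fixed to the worktop, 348 mm wide, 165 mm deep, 88 mm high, with three equal drawers side by side. Origin: at worktop height, under the middle of the carcass's front edge; its x axis points level into the unit (the way drawers shut), y to the unit's left as seen from the robot, z up. Drawer centres lie at y = +112, 0 and -112 mm
- drawer_left (a joint): how far the left drawer (as the robot sees it) is pulled out, in m: 0 fully shut, 0.13 fully out; starts 0.085 to 0.115 out. Slides along the unit's x axis, needs about 2 N to move slowly, has no spring and stays where it is left; a firm stop at 0
- front_left (a point): middle of the flat outer face of the left drawer's front, 45 mm above the worktop; moves with the drawer; axes as the unit's. The front is a wooden panel 106 mm wide, 12 mm thick, from 12 to 78 mm above the worktop, with no handle but a notch 46 mm wide in its upper edge, 56 mm above the worktop. Shut, its outer face stands 12 mm in front of the carcass, 10 mm lower than the unit's top
- drawer_middle (a joint): how far the middle drawer (as the robot sees it) is pulled out, in m: 0 fully shut, 0.13 fully out; starts 0.085 to 0.115 out. Slides along the unit's x axis, needs about 2 N to move slowly, has no spring and stays where it is left; a firm stop at 0
- front_middle (a point): middle of the flat outer face of the middle drawer's front, 45 mm above the worktop; moves with the drawer; axes as the unit's. The front is a wooden panel 106 mm wide, 12 mm thick, from 12 to 78 mm above the worktop, with no handle but a notch 46 mm wide in its upper edge, 56 mm above the worktop. Shut, its outer face stands 12 mm in front of the carcass, 10 mm lower than the unit's top
- drawer_right (a joint): how far the right drawer (as the robot sees it) is pulled out, in m: 0 fully shut, 0.13 fully out; starts 0.085 to 0.115 out. Slides along the unit's x axis, needs about 2 N to move slowly, has no spring and stays where it is left; a firm stop at 0
- front_right (a point): middle of the flat outer face of the right drawer's front, 45 mm above the worktop; moves with the drawer; axes as the unit's. The front is a wooden panel 106 mm wide, 12 mm thick, from 12 to 78 mm above the worktop, with no handle but a notch 46 mm wide in its upper edge, 56 mm above the worktop. Shut, its outer face stands 12 mm in front of the carcass, 10 mm lower than the unit's top
- tape: roll of black tape, 60 mm across, 19 mm high, lying flat in one of the three drawers; origin at the centre of its underside, 20 mm above the worktop on the drawer's floor. The drawer is open above; its floor is 86 mm wide inside
- candle: small round candle in a metal cup, 38 mm across, 15 mm high, in another drawer; origin at the centre of its underside
- battery: round battery, 50 mm long, 15 mm thick, lying in the remaining drawer; origin at its underside below its middle
- mug: small white mug, 62 mm across, 92 mm with its handle, 51 mm high, standing on the worktop beside the unit; origin under the middle of its outline; loose
- jar: spice jar with dark cap, 41 mm across, 105 mm high, standing on the worktop beside the unit; origin at the centre of its foot; loose
Not all that is in view belongs to the job. What is shaped like the candle but yellow is not meant.

How it is judged:
At the end, for the whole second after the job is handed in: The two drawers that hold the candle and the battery are shut to within 4 mm and at rest; the drawer that holds the tape is within 15 mm of where it started, the tape within 30 mm; tape, candle and battery lie in their drawers at rest; mug and jar are within 20 mm of their starts (((y of tape in the frame of unit above 0.056 m and distance of front_left from where it was at the start of the episode below 0.015 m and value of joint each of drawer_middle, drawer_right below 0.004 m) or (y of tape in the frame of unit between -0.056 and 0.056 m and distance of front_middle from where it was at the start of the episode below 0.015 m and value of joint each of drawer_left, drawer_right below 0.004 m) or (y of tape in the frame of unit below -0.056 m and distance of front_right from where it was at the start of the episode below 0.015 m and value of joint each of drawer_left, drawer_middle below 0.004 m)) and velocity of joint each of drawer_left, drawer_middle, drawer_right below 0.02 m/s and linear speed of each of tape, candle, battery below 0.05 m/s and height (world z) of each of tape, candle, battery below 0.045 m and distance of tape from where it was at the start of the episode below 0.03 m and distance of each of mug, jar from where it was at the start of the episode below 0.02 m); the robot touches nothing.
It fails at once if the tape, the candle or the battery is lifted out of its drawer (height (world z) of any of tape, candle, battery above 0.045 m).
It fails at once if the mug or the spice jar is shifted by more than 20 mm, lifted or tipped (distance of any of mug, jar from where it was at the start of the episode above 0.02 m or angle between any of mug, jar's own z axis and vertical above 0.3 rad).
It fails at once if a drawer is slammed shut (faster than 0.6 m/s) (velocity of joint any of drawer_left, drawer_middle, drawer_right below -0.6 m/s).
It fails at once if the drawer with the tape is pushed or pulled by more than 25 mm ((y of tape in the frame of unit above 0.056 m and distance of front_left from where it was at the start of the episode above 0.025 m) or (y of tape in the frame of unit between -0.056 and 0.056 m and distance of front_middle from where it was at the start of the episode above 0.025 m) or (y of tape in the frame of unit below -0.056 m and distance of front_right from where it was at the start of the episode above 0.025 m)).
It also fails if it takes over 42 s, if anything falls off the work surface, if the arm or the gripper's body presses on something with over 40 N, if the wrist force passes 120 N, or if a joint passes its speed limit or range.

### The arm

A 6-joint arm with a two-finger parallel gripper is mounted at the origin on a cart in front of the work surface, level with it; the furniture and walls round the work are solid. World frame = base frame: x ahead of the robot, y to its left, z up, the work surface at z = 0. Lengths are in m, angles in rad, forces in N, time in s.
With the tool pointing down it reaches from about 0.35 to 0.85 m from the base axis. Payload 8.1 kg.
Tool frame: the origin (TCP) lies at the centre of the arm's flange, where the gripper is bolted on; the fingertips stand 186 mm ahead of it and the grasp point (between the pads) lies 167 mm ahead of it; z points along the fingers, y is the line along which they close (so a half turn about z gives the same grasp; the last joint's range is limited). The gripper opens to 93 mm and grips with 3 to 60 N. Pads are 15 mm wide; open, the fingers measure 128 mm over their backs; the gripper's body (75 mm by 188 mm) begins 65 mm behind the grasp point.
Start: joints at [-1.223, 0.13, 1.488, -0, 1.523, -0.085], TCP at [0.252, -0.545, 0.405] pointing down, gripper open.
Joint ranges: [-2.96, 2.96], [-0.89, 2.26], [0.02, 2.5], [-1.34, 4.48], [0, 2.73], [-2.66, 2.66]. Speed limits (rad/s): [2.39, 2.39, 2.79, 3.14, 3.14, 3.14].

### API

Orientations are given as a rotation vector (axis times angle).
In Python, from plant import read_state, read_camera, camera_params, robot gives the robot as it stands.
- The arm moves only by the tool carry_out, never from a script. Its argument "targets" is a list of rows, each an object of numbers: "hand": the opening in per cent of the stroke, from 0 (shut) to 100 (fully open); "x", "y", "z": the shift along the tool's x, y, z in m; "ax", "ay", "az": the turn, a rotation vector about the tool's x, y, z in rad. In form: [{"hand": .., "x": .., "y": .., "z": .., "ax": .., "ay": .., "az": ..}, ...]. A call has 1 to 8 rows; each row is the pose to reach, as a shift and turn from the pose commanded when the call began, along the tool's axes at that moment; what a row does not reach only later rows make up. A row lasts 1/8 s, in which the tool goes at most 62.5 mm and 10.7 degrees, less where a joint would pass 70% of its speed; a pose out of reach is approached as far as the arm can. A call with a gripper value outside its range is refused whole. The fingers move at their own pace and stop on an object; "newtons" is the grip in N (left out, the last holds). Time passes only in rows, so rows that repeat a pose let the fingers close. It gives the time, the measured TCP pose, the force, the opening and the grip force at its end, in the units of the state.
- read_state(): the state, without advancing time (a new reading comes with each control period).
- read_camera(name): name is "scene" or "top"; returns (picture, depth): 384x512x3 uint8, blue, green, red; 384x512 float32, m along the optical axis (not along the pixel's ray), 0 where there is no reading.
- camera_params(name): a dict with "fx", "fy", "cx", "cy" (pixels), "k1" (the pictures are not rectified: a ray, as slopes to the right and down, at radius r is drawn at 1 + k1 r^2 times it, then the intrinsics apply), "position" and "rotation" of the camera in the world. Camera axes: x right, y up, looking along -z (the intrinsics and any distortion apply to the point x, -y, -z); pixel columns grow to the right and rows downward; lengths in m; the calibration is good to about 2 mm. A picture is of the moment at which its call begins. camera_params takes no time and is no camera call.
- robot.close_job(): hands the job in; it is judged then, once.
The state is a dict: "t": time; "q": joint angles; "dq": joint speeds; "joint_torque": joint torques, N m; "tool_pos": TCP position; "orientation": TCP orientation; "force": force on the tool from outside, world axes, zero at the start; "wrist_torque": the same for the moment, N m; "opening": finger opening in m; "gripper_force": force on a finger pad.
Only numpy, scipy, OpenCV 4.12 (cv2) and the standard library are available. Lean on these libraries where they do the work, as an engineer would, in place of code of your own. Each camera call takes 0.05 s, during which the arm holds its last target. There are 200 camera calls.

## Working session

There is one attempt and no reset: what is moved stays moved. The work goes in short steps, Python scripts to look and compute and a tool call to move; the robot and the scene stay as the last step left them, time stands still between calls to the robot, and variables do not carry over. Pictures are saved under pics/ and viewed, at most 10 in all, crops included, and the job is handed in when it is done.

Besides the shell and the picture viewer there is one more tool, called after "Request:" by a JSON object that holds its "name" and its "arguments", one argument or row to a line. carry_out: Moves the arm, as the interface text tells. Its arguments: {"type":"object","properties":{"targets":{"type":"array","items":{"type":"object","properties":{"hand":{"type":"number"},"x":{"type":"number"},"y":{"type":"number"},"z":{"type":"number"},"ax":{"type":"number"},"ay":{"type":"number"},"az":{"type":"number"}}}},"newtons":{"type":"number"}},"required":["targets"]}

```bash
mkdir -p pics; cat > h.py <<'E'
import numpy as np, cv2
from plant import read_state, read_camera, camera_params, robot
def cast(name, uv, z=None, depth=None):
    """world points of pixels uv (N,2), on plane z or with depths"""
    p=camera_params(name); uv=np.atleast_2d(uv).astype(float)
    d=np.c_[(uv[:,0]-p["cx"])/p["fx"],(uv[:,1]-p["cy"])/p["fy"]]; s=d.copy()
    for _ in range(20): s=d/(1+p["k1"]*(s**2).sum(1,keepdims=True))
    R=np.array(p["rotation"]); 
    if R.shape!=(3,3): R=cv2.Rodrigues(R)[0]
    o=np.array(p["position"]); r=np.c_[s[:,0],-s[:,1],-np.ones(len(s))]@R.T
    t=(z-o[2])/r[:,2] if depth is None else np.asarray(depth)
    return o+r*t[:,None]
E
python3 - <<'E'
from h import *
for n in("scene","top"):
    im,d=read_camera(n); cv2.imwrite(f"pics/{n}0.png",im); np.save(f"{n}0.npy",d); print(camera_params(n))
s=read_state(); print(s)
E
```

```text
{'fx': 354.49574304360846, 'fy': 354.49574304360846, 'cx': 253.77605215048155, 'cy': 188.0096657509906, 'k1': 0.02717327993196674, 'position': array([-0.03405145,  0.44970113,  0.48579049]), 'rotation': array([ 0.55473781, -1.14394757, -1.96174955])}
{'fx': 402.1881513435633, 'fy': 402.1881513435633, 'cx': 255.77653455027368, 'cy': 187.88861943400505, 'k1': -0.019108678725195956, 'position': array([ 0.49608966, -0.02617543,  1.18844833]), 'rotation': array([ 0.05086017, -0.02679709, -1.58019889])}
{'t': 0.1, 'q': array([-1.22338691e+00,  1.31097737e-01,  1.48918025e+00, -3.06755366e-05,
        1.52302748e+00, -8.53821899e-02]), 'dq': array([ 1.27055767e-05,  1.12340862e-04, -1.64585829e-03, -1.25006396e-03,
       -3.50273474e-04, -5.57704019e-04]), 'joint_torque': array([ 1.91504070e-03, -5.61339390e+01, -4.93094766e+01,  7.71362381e-02,
        2.90601369e-02, -6.38388269e-05]), 'tool_pos': array([ 0.2515957 , -0.54446628,  0.40377945]), 'orientation': array([-3.06666818e+00, -6.74172679e-01,  3.98984359e-04]), 'force': array([ 0.66570777,  0.54496933, -0.20640005]), 'wrist_torque': array([0.03162689, 0.05347035, 0.01286485]), 'gripper_force': 0.0, 'opening': 0.09296326117278082}
```

View pics/top0.png

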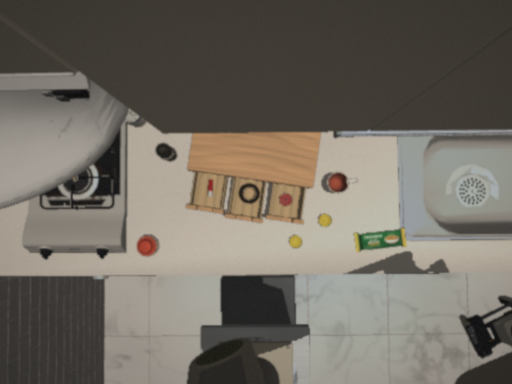

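View pics/scene0.png

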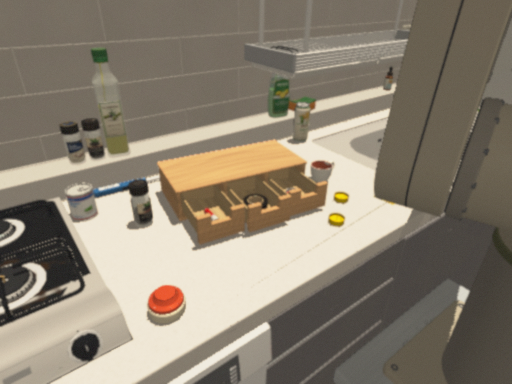

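Top view: the unit has its top at about (188–320, 132–187). The left drawer (210,186) holds the red elongated battery, the middle one (249,193) the black tape ring, and the right one (286,199) the red round candle. The jar is at (166,152) and the mug at (338,182). So left and right must be shut.

```bash
python3 - <<'E'
from h import *
im=cv2.imread("pics/top0.png"); d=np.load("top0.npy")
cv2.imwrite("pics/crop.png",cv2.resize(im[130:230,150:350],None,fx=4,fy=4,interpolation=cv2.INTER_CUBIC))
v,u=np.mgrid[0:384,0:512]; P=cast("top",np.c_[u.ravel(),v.ravel()],depth=d.ravel()).reshape(384,512,3)
win=np.zeros((384,512),bool); win[125:230,182:325]=1
top=win&(P[...,2]>.082)&(P[...,2]<.1)
Q=P[top]; print("top z",np.median(Q[:,2]),len(Q)); r=cv2.minAreaRect(Q[:,:2].astype(np.float32)); print(r, cv2.boxPoints(r))
# front edge of the unit top: lowest row per column
c=[(x,np.nonzero(top[:,x])[0].max()) for x in range(192,312)if top[:,x].any()]
F=np.array([P[y,x] for x,y in c]); l=cv2.fitLine(F[:,:2].astype(np.float32),cv2.DIST_HUBER,0,.01,.01).ravel(); print("edge line",l)
yv=l[:2]*np.sign(l[1]); xv=np.array([yv[1],-yv[0]]); print("yaw",np.arctan2(xv[1],xv[0]))
corners=F[[0,-1]]; print(corners)
# ends of top along yv near the front
s=(Q[:,:2]-l[2:])@yv; w=(Q[:,:2]-l[2:])@xv; k=np.abs(w)<.05
lo,hi=np.percentile(s[k],[.5,99.5]); print("width",hi-lo); o=l[2:]+yv*(lo+hi)/2; print("origin",o)
# drawer fronts
R=P[win]; a=(R[:,:2]-o)@xv; b=(R[:,:2]-o)@yv
for n,y in(("L",.112),("M",0),("R",-.112)):
    k=(abs(b-y)>.026)&(abs(b-y)<.048)&(R[:,2]>.066)&(R[:,2]<.084)&(a<-.06)
    print(n,k.sum(),np.percentile(a[k],[2,50,98]),np.median(R[k,2]), "outer", o+yv*y+xv*np.percentile(a[k],2))
for n,bx in(("jar",(150,140,182,165)),("mug",(322,168,360,196))):
    S=P[bx[1]:bx[3],bx[0]:bx[2]].reshape(-1,3); S=S[S[:,2]>.03]; print(n,S.min(0),S.max(0))
# overhead cabinet
print("cab",P[60,250],P[120,250],P[125,300])
E
```

```text
top z 0.08834075757920945 5956
((0.5888735055923462, -0.0006564557552337646), (0.3633456826210022, 0.24652151763439178), 87.09909057617188) [[ 0.45657644 -0.17585842]
 [ 0.70278203 -0.18833457]
 [ 0.72117054  0.17454551]
 [ 0.47496498  0.18702166]]
edge line [0.1565567  0.987669   0.5812378  0.02565335]
yaw -0.15720339
[[ 0.60396442  0.16477976  0.09270178]
 [ 0.55140912 -0.16057718  0.0887986 ]]
width 0.34746250705065984
origin [0.57851654 0.00848581]
L 70 [-0.10662791 -0.10097294 -0.09529933] 0.07740141503848397 outer [0.49073781 0.13579806]
M 72 [-0.11596292 -0.1101321  -0.10442846] 0.0777916101603755 outer [0.46398357 0.02664058]
R 69 [-0.10259368 -0.09672391 -0.09112282] 0.07852778626249446 outer [ 0.4596536 -0.0860714]
jar [ 0.49608966 -0.02617543  0.03096157] [0.67797419 0.26410736 1.18844833]
mug [ 0.49608966 -0.2987571   0.03055848] [ 0.59841052 -0.02617543  1.18844833]
cab [ 0.62083235 -0.01728762  0.85510479] [ 0.62153611 -0.01025123  0.61931119] [ 0.6214375  -0.08531007  0.58049682]
```

View pics/crop.png

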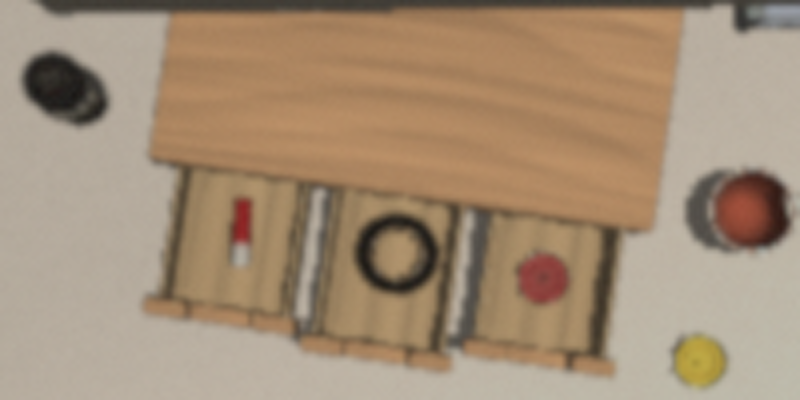

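```bash
cat >> h.py <<'E'
from scipy.spatial.transform import Rotation as Ro
O=np.array([.5785,.0085,0]); yw=-.157; TILT=np.radians(15)
XV=np.array([np.cos(yw),np.sin(yw),0]); YV=np.array([-XV[1],XV[0],0]); ZV=np.array([0,0,1.])
def goals(R0):
    z=XV*np.sin(TILT)-ZV*np.cos(TILT)
    c=[np.c_[np.cross(s*YV,z),s*YV,z] for s in(1,-1)]
    return Ro.from_matrix(min(c,key=lambda m:(Ro.from_matrix(m)*R0.inv()).magnitude()))
def rel(a,y,z):
    """shift and turn from present tool pose putting the tip at unit coords a,y,z"""
    s=read_state(); R0=Ro.from_rotvec(s["orientation"]); G=goals(R0)
    tcp=O+XV*a+YV*y+ZV*z-G.apply([0,0,.186])
    return np.round(R0.inv().apply(tcp-s["tool_pos"]),4),np.round((R0.inv()*G).as_rotvec(),3),tcp
def tip():
    s=read_state(); t=s["tool_pos"]+Ro.from_rotvec(s["orientation"]).apply([0,0,.186])-O
    return np.round([t@XV,t@YV,t[2]],4)
E
python3 - <<'E'
from h import *
print(tip()); print(rel(-.145,-.112,.16)); print(rel(-.145,-.112,.042))
E
```

```text
[-0.2366 -0.597   0.2178]
(array([ 0.3059, -0.3791,  0.0648]), array([-0.079,  0.255,  0.586]), array([ 0.37022328, -0.07192387,  0.3396622 ]))
(array([ 0.3059, -0.3789,  0.1828]), array([-0.079,  0.255,  0.586]), array([ 0.37022328, -0.07192387,  0.2216622 ]))
```

Request:
{"name": "carry_out", "arguments": {
  "targets": [
    {"hand": 0, "x": 0.034, "y": -0.042, "z": 0.006, "ax": -0.01, "ay": 0.03, "az": 0.07},
    {"hand": 0, "x": 0.068, "y": -0.084, "z": 0.012, "ax": -0.02, "ay": 0.06, "az": 0.14},
    {"hand": 0, "x": 0.102, "y": -0.126, "z": 0.02, "ax": -0.03, "ay": 0.09, "az": 0.21},
    {"hand": 0, "x": 0.136, "y": -0.168, "z": 0.03, "ax": -0.04, "ay": 0.12, "az": 0.28},
    {"hand": 0, "x": 0.17, "y": -0.21, "z": 0.036, "ax": -0.05, "ay": 0.15, "az": 0.35},
    {"hand": 0, "x": 0.204, "y": -0.252, "z": 0.042, "ax": -0.06, "ay": 0.19, "az": 0.43},
    {"hand": 0, "x": 0.238, "y": -0.294, "z": 0.05, "ax": -0.07, "ay": 0.22, "az": 0.51},
    {"hand": 0, "x": 0.272, "y": -0.336, "z": 0.058, "ax": -0.079, "ay": 0.255, "az": 0.586}
  ]
}}

```text
t: 1.1
tool_pos: [0.3576, -0.124, 0.3463]
orientation: [3.083, -0.247, 0.41]
force: [0.4, 0.7, 0.1]
opening: 0.0176
gripper_force: 0.0
```

```bash
python3 -c "
from h import *
print(tip(),read_state()['opening'],rel(-.145,-.112,.042)); print(rel(-.145,-.112,.1))"
```

```text
[-0.1489 -0.1657  0.1667] 0.017564379916594965 (array([-0.0285, -0.0535,  0.1213]), array([ 0.001, -0.003, -0.003]), array([ 0.37022328, -0.07192387,  0.2216622 ]))
(array([-0.0134, -0.0535,  0.0653]), array([ 0.001, -0.003, -0.003]), array([ 0.37022328, -0.07192387,  0.2796622 ]))
```

Request:
{"name": "carry_out", "arguments": {
  "targets": [
    {"hand": 0, "x": -0.006, "y": -0.027, "z": 0.03},
    {"hand": 0, "x": -0.013, "y": -0.053, "z": 0.065},
    {"hand": 0, "x": -0.02, "y": -0.053, "z": 0.095},
    {"hand": 0, "x": -0.028, "y": -0.053, "z": 0.121},
    {"hand": 0, "x": -0.028, "y": -0.053, "z": 0.121}
  ]
}}

```text
schema error: expected keys hand, x, y, z, ax, ay, az
```

```bash
python3 - <<'E'
from h import *
print(tip(),read_state()['opening'],rel(-.016,-.112,.042)[:2],rel(-.012,-.112,.042)[:2])
im,d=read_camera("scene"); cv2.imwrite("pics/s1.png",cv2.resize(im[120:300,140:400],(780,540)))
E
```

```text
[-0.1489 -0.1657  0.1667] 0.017564379916594965 (array([ 0.096 , -0.0539,  0.1551]), array([ 0.001, -0.003, -0.003])) (array([ 0.0999, -0.054 ,  0.1561]), array([ 0.001, -0.003, -0.003]))
```

View pics/s1.png

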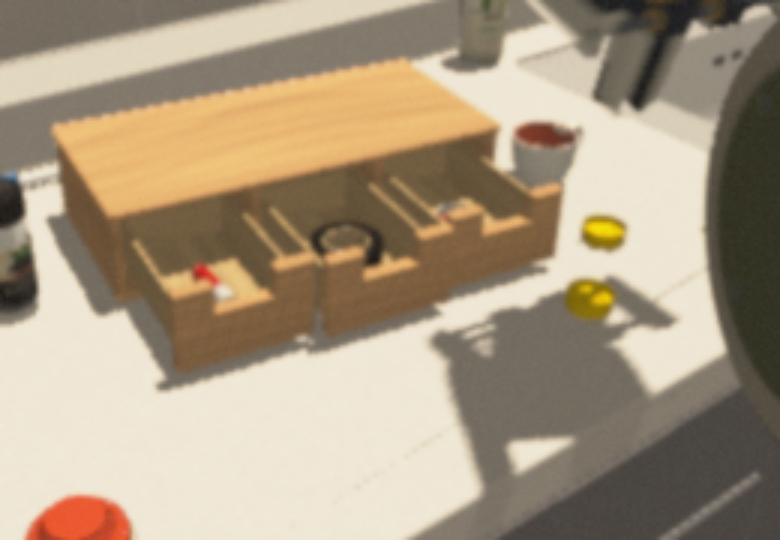

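The move was refused because the row keys were incomplete. The picture, taken before any move, shows the unit undisturbed, with the gripper at upper right, clear of it. I'll repeat the move with all keys.

Request:
{"name": "carry_out", "arguments": {
  "targets": [
    {"hand": 0, "x": -0.006, "y": -0.027, "z": 0.03, "ax": 0, "ay": 0, "az": 0},
    {"hand": 0, "x": -0.013, "y": -0.053, "z": 0.065, "ax": 0, "ay": 0, "az": 0},
    {"hand": 0, "x": -0.02, "y": -0.053, "z": 0.095, "ax": 0, "ay": 0, "az": 0},
    {"hand": 0, "x": -0.028, "y": -0.053, "z": 0.121, "ax": 0, "ay": 0, "az": 0},
    {"hand": 0, "x": -0.028, "y": -0.053, "z": 0.121, "ax": 0, "ay": 0, "az": 0}
  ]
}}

```text
t: 1.78
tool_pos: [0.3688, -0.0736, 0.22]
orientation: [3.086, -0.242, 0.399]
force: [-0.2, 0.2, 0.6]
opening: 0.0006
gripper_force: 0.0
```

```bash
python3 - <<'E'
from h import *
print(tip(),read_state()['opening'],rel(-.016,-.112,.042)[:2],rel(-.012,-.112,.042)[:2])
E
```

```text
[-0.1469 -0.1139  0.0402] 0.0005694955439665489 (array([ 0.1262, -0.0018,  0.0316]), array([0.   , 0.004, 0.001])) (array([ 0.1301, -0.0018,  0.0326]), array([0.   , 0.004, 0.001]))
```

Request:
{"name": "carry_out", "arguments": {
  "targets": [
    {"hand": 0, "x": 0.015, "y": 0, "z": 0.004, "ax": 0, "ay": 0, "az": 0},
    {"hand": 0, "x": 0.027, "y": 0, "z": 0.007, "ax": 0, "ay": 0, "az": 0},
    {"hand": 0, "x": 0.037, "y": 0, "z": 0.01, "ax": 0, "ay": 0, "az": 0},
    {"hand": 0, "x": 0.047, "y": 0, "z": 0.0125, "ax": 0, "ay": 0, "az": 0},
    {"hand": 0, "x": 0.058, "y": 0, "z": 0.0155, "ax": 0, "ay": 0, "az": 0},
    {"hand": 0, "x": 0.07, "y": 0, "z": 0.0185, "ax": 0, "ay": 0, "az": 0},
    {"hand": 0, "x": 0.082, "y": 0, "z": 0.022, "ax": 0, "ay": 0, "az": 0},
    {"hand": 0, "x": 0.094, "y": 0, "z": 0.025, "ax": 0, "ay": 0, "az": 0}
  ]
}}

```text
t: 2.78
tool_pos: [0.4671, -0.0896, 0.2236]
orientation: [3.083, -0.242, 0.408]
force: [-1.6, -0.3, 0.1]
opening: 0.0011
gripper_force: 1.0
```

```bash
python3 - <<'E'
from h import *
print(tip(),read_state()['force'],rel(-.02,-.112,.042)[:2])
E
```

```text
[-0.0463 -0.1146  0.044 ] [-1.58270243 -0.28053762  0.09817272] (array([ 0.0252, -0.0023,  0.0087]), array([ 0.002, -0.001,  0.   ]))
```

Request:
{"name": "carry_out", "arguments": {
  "targets": [
    {"hand": 0, "x": 0.006, "y": 0, "z": 0.0015, "ax": 0, "ay": 0, "az": 0},
    {"hand": 0, "x": 0.011, "y": 0, "z": 0.003, "ax": 0, "ay": 0, "az": 0},
    {"hand": 0, "x": 0.015, "y": 0, "z": 0.004, "ax": 0, "ay": 0, "az": 0},
    {"hand": 0, "x": 0.018, "y": 0, "z": 0.005, "ax": 0, "ay": 0, "az": 0},
    {"hand": 0, "x": 0.021, "y": 0, "z": 0.0055, "ax": 0, "ay": 0, "az": 0},
    {"hand": 0, "x": 0.023, "y": 0, "z": 0.006, "ax": 0, "ay": 0, "az": 0},
    {"hand": 0, "x": 0.025, "y": 0, "z": 0.0065, "ax": 0, "ay": 0, "az": 0}
  ]
}}

```text
t: 3.65
tool_pos: [0.4919, -0.0933, 0.2229]
orientation: [3.083, -0.242, 0.407]
force: [-1.8, -0.6, -0.8]
opening: 0.0005
gripper_force: 0.8
```

```bash
python3 - <<'E'
from h import *
print(tip(),read_state()['force'],rel(-.02,-.112,.042)[:2])
E
```

```text
[-0.0214 -0.1144  0.0433] [-1.77034915 -0.58523128 -0.84455803] (array([ 0.0012, -0.0021,  0.0016]), array([ 0.001, -0.001,  0.001]))
```

Still only sliding force (about 2 N); creep on to the stop.

Request:
{"name": "carry_out", "arguments": {
  "targets": [
    {"hand": 0, "x": 0.0015, "y": 0, "z": 0.0005, "ax": 0, "ay": 0, "az": 0},
    {"hand": 0, "x": 0.003, "y": 0, "z": 0.001, "ax": 0, "ay": 0, "az": 0},
    {"hand": 0, "x": 0.0045, "y": 0, "z": 0.001, "ax": 0, "ay": 0, "az": 0},
    {"hand": 0, "x": 0.006, "y": 0, "z": 0.0015, "ax": 0, "ay": 0, "az": 0},
    {"hand": 0, "x": 0.006, "y": 0, "z": 0.0015, "ax": 0, "ay": 0, "az": 0}
  ]
}}

```text
t: 4.28
tool_pos: [0.4954, -0.0937, 0.2217]
orientation: [3.087, -0.241, 0.393]
force: [-27.6, 3.4, 18.7]
opening: 0.0007
gripper_force: 13.9
```

```bash
python3 - <<'E'
from h import *
print(tip(),read_state()['force'])
E
```

```text
[-0.0195 -0.1141  0.0416] [-27.57315415   3.3938793   18.74900374]
```

Request:
{"name": "carry_out", "arguments": {
  "targets": [
    {"hand": 0, "x": -0.02, "y": 0, "z": -0.005, "ax": 0, "ay": 0, "az": 0},
    {"hand": 0, "x": -0.06, "y": 0, "z": -0.016, "ax": 0, "ay": 0, "az": 0},
    {"hand": 0, "x": -0.1, "y": 0, "z": -0.027, "ax": 0, "ay": 0, "az": 0},
    {"hand": 0, "x": -0.141, "y": 0, "z": -0.038, "ax": 0, "ay": 0, "az": 0},
    {"hand": 0, "x": -0.141, "y": -0.055, "z": -0.038, "ax": 0, "ay": 0, "az": 0},
    {"hand": 0, "x": -0.141, "y": -0.11, "z": -0.038, "ax": 0, "ay": 0, "az": 0},
    {"hand": 0, "x": -0.141, "y": -0.165, "z": -0.038, "ax": 0, "ay": 0, "az": 0},
    {"hand": 0, "x": -0.141, "y": -0.226, "z": -0.038, "ax": 0, "ay": 0, "az": 0}
  ]
}}

```text
t: 5.28
tool_pos: [0.3895, 0.1537, 0.2238]
orientation: [3.084, -0.243, 0.413]
force: [1.4, 0.1, 1.1]
opening: 0.0004
gripper_force: 0.0
```

```bash
python3 - <<'E'
from h import *
print(tip(),read_state()['force'],rel(-.045,.112,.042)[:2])
im,d=read_camera("scene"); cv2.imwrite("pics/s2.png",cv2.resize(im[120:300,140:400],(780,540)))
E
```

```text
[-0.1604  0.1139  0.0444] [1.42482066 0.08760895 1.12650094] (array([0.1116, 0.0019, 0.0327]), array([ 0.   , -0.004, -0.   ]))
```

View pics/s2.png

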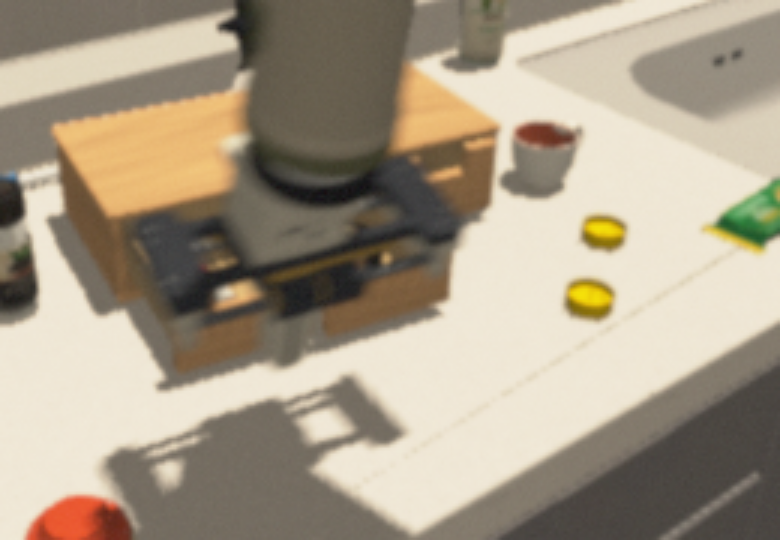

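The right drawer (about 460,165) is shut and the middle one is still out. The closed fingertips stand in front of the left drawer. Now push the left one.

Request:
{"name": "carry_out", "arguments": {
  "targets": [
    {"hand": 0, "x": 0.018, "y": 0, "z": 0.006, "ax": 0, "ay": 0, "az": 0},
    {"hand": 0, "x": 0.034, "y": 0, "z": 0.011, "ax": 0, "ay": 0, "az": 0},
    {"hand": 0, "x": 0.044, "y": 0, "z": 0.014, "ax": 0, "ay": 0, "az": 0},
    {"hand": 0, "x": 0.056, "y": 0, "z": 0.017, "ax": 0, "ay": 0, "az": 0},
    {"hand": 0, "x": 0.068, "y": 0, "z": 0.02, "ax": 0, "ay": 0, "az": 0},
    {"hand": 0, "x": 0.082, "y": 0, "z": 0.024, "ax": 0, "ay": 0, "az": 0},
    {"hand": 0, "x": 0.097, "y": 0, "z": 0.028, "ax": 0, "ay": 0, "az": 0},
    {"hand": 0, "x": 0.11, "y": 0, "z": 0.032, "ax": 0, "ay": 0, "az": 0}
  ]
}}

```text
t: 6.32
tool_pos: [0.5031, 0.1335, 0.2206]
orientation: [3.083, -0.243, 0.408]
force: [-1.7, 0.4, 1.3]
opening: 0.0011
gripper_force: 1.0
```

Request:
{"name": "carry_out", "arguments": {
  "targets": [
    {"hand": 0, "x": 0.006, "y": 0, "z": 0.0015, "ax": 0, "ay": 0, "az": 0},
    {"hand": 0, "x": 0.011, "y": 0, "z": 0.003, "ax": 0, "ay": 0, "az": 0},
    {"hand": 0, "x": 0.015, "y": 0, "z": 0.004, "ax": 0, "ay": 0, "az": 0},
    {"hand": 0, "x": 0.018, "y": 0, "z": 0.005, "ax": 0, "ay": 0, "az": 0},
    {"hand": 0, "x": 0.02, "y": 0, "z": 0.0055, "ax": 0, "ay": 0, "az": 0},
    {"hand": 0, "x": 0.0215, "y": 0, "z": 0.006, "ax": 0, "ay": 0, "az": 0},
    {"hand": 0, "x": 0.023, "y": 0, "z": 0.006, "ax": 0, "ay": 0, "az": 0}
  ]
}}

```text
t: 7.2
tool_pos: [0.5256, 0.1301, 0.2206]
orientation: [3.083, -0.242, 0.407]
force: [-1.5, -0.0, -1.3]
opening: 0.0006
gripper_force: 0.8
```

```bash
python3 - <<'E'
from h import *
print(tip(),read_state()['force'])
E
```

```text
[-0.023   0.1116  0.041 ] [-1.52967175 -0.01093539 -1.28693386]
```

Request:
{"name": "carry_out", "arguments": {
  "targets": [
    {"hand": 0, "x": 0.0015, "y": 0, "z": 0.0005, "ax": 0, "ay": 0, "az": 0},
    {"hand": 0, "x": 0.003, "y": 0, "z": 0.001, "ax": 0, "ay": 0, "az": 0},
    {"hand": 0, "x": 0.0045, "y": 0, "z": 0.001, "ax": 0, "ay": 0, "az": 0},
    {"hand": 0, "x": 0.006, "y": 0, "z": 0.0015, "ax": 0, "ay": 0, "az": 0},
    {"hand": 0, "x": 0.0065, "y": 0, "z": 0.0015, "ax": 0, "ay": 0, "az": 0},
    {"hand": 0, "x": 0.0065, "y": 0, "z": 0.0015, "ax": 0, "ay": 0, "az": 0}
  ]
}}

```text
t: 7.95
tool_pos: [0.5302, 0.1296, 0.2204]
orientation: [3.084, -0.242, 0.397]
force: [-23.2, 2.5, 16.4]
opening: 0.0004
gripper_force: 11.7
```

```bash
python3 - <<'E'
from h import *
print(tip(),read_state()['force'])
E
```

```text
[-0.0195  0.1116  0.0404] [-23.18567202   2.52841408  16.41771582]
```

Request:
{"name": "carry_out", "arguments": {
  "targets": [
    {"hand": 0, "x": -0.02, "y": 0, "z": -0.005, "ax": 0, "ay": 0, "az": 0},
    {"hand": 0, "x": -0.06, "y": 0, "z": -0.016, "ax": 0, "ay": 0, "az": 0},
    {"hand": 0, "x": -0.1, "y": 0, "z": -0.027, "ax": 0, "ay": 0, "az": 0},
    {"hand": 0, "x": -0.135, "y": 0, "z": -0.036, "ax": 0, "ay": 0, "az": 0},
    {"hand": 0, "x": -0.125, "y": 0, "z": -0.08, "ax": 0, "ay": 0, "az": 0},
    {"hand": 0, "x": -0.115, "y": -0.03, "z": -0.12, "ax": 0, "ay": 0, "az": 0},
    {"hand": 0, "x": -0.115, "y": -0.08, "z": -0.14, "ax": 0, "ay": 0, "az": 0},
    {"hand": 0, "x": -0.115, "y": -0.13, "z": -0.16, "ax": 0, "ay": 0, "az": 0}
  ]
}}

```text
t: 8.95
tool_pos: [0.4022, 0.2831, 0.3474]
orientation: [3.085, -0.244, 0.413]
force: [0.6, -0.3, 1.3]
opening: 0.0006
gripper_force: 0.0
```

```bash
python3 - <<'E'
from h import *
im,d=read_camera("top"); cv2.imwrite("pics/t3.png",cv2.resize(im[130:250,140:360],None,fx=3.5,fy=3.5,interpolation=cv2.INTER_CUBIC))
v,u=np.mgrid[0:384,0:512]; P=cast("top",np.c_[u.ravel(),v.ravel()],depth=d.ravel()).reshape(-1,3)
a=(P-O)@XV; b=(P-O)@YV
for n,y in(("L",.112),("M",0),("R",-.112)):
    k=(abs(b-y)>.026)&(abs(b-y)<.048)&(P[:,2]>.066)&(P[:,2]<.082)&(a<.0)&(a>-.14)
    print(n,k.sum(),np.percentile(a[k],[2,50,98]))
E
```

```text
L 59 [-0.01059413 -0.0058543  -0.00052059]
M 72 [-0.11595953 -0.1102213  -0.10451608]
R 63 [-0.01082741 -0.0059913  -0.00066583]
```

View pics/t3.png

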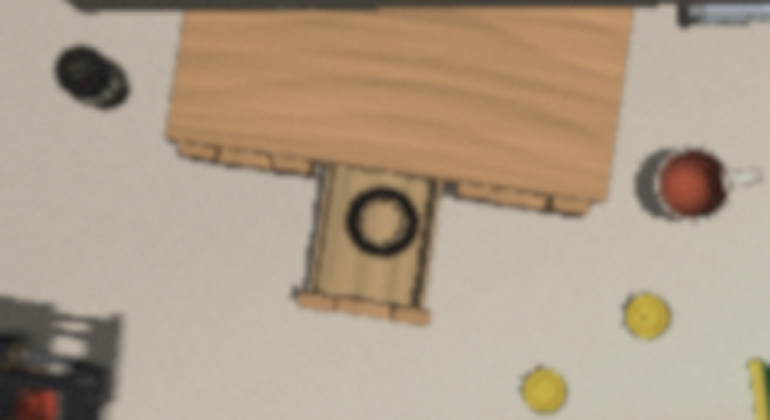

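Left and right fronts (240,155) and (520,200) are flush and shut. The middle drawer with the tape (380,220) hasn't moved, and the mug and jar are in place. Handing in.

```bash
python3 -c "
from plant import robot
print(robot.close_job())"
```

```text
the job is handed in; nothing more can be done
None
```

The left drawer (battery) and right drawer (candle) are pushed fully shut, the middle drawer with the tape is still open where it was, the mug and spice jar look undisturbed in the last picture, and the job is handed in (no verdict was returned).

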